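# Hang the bench lamp bracket on the slotted upright

### The job

Pick up the yellow lamp bracket, press both of its hook tabs into the two slots of the upright and then push it straight down until it is fully home, its foot driving the stiff red lock slide down as it seats; then let go of it. Feel your way in and push gently rather than forcing it, and leave the other parts on the bench where they are.

Things in the scene. Friction and masses are not known exactly. Their poses are not given: they have to be found in the camera images.
- bracket: Yellow steel lamp bracket, 0.35 kg, standing upright on the bench at the start; origin on its underside, 90 mm below bracket_grip. +x points to its hook tabs, z up. At +x: upright back plate 8 mm thick, 32 wide, 105 high from the underside. Black lamp socket, 42 mm across, hangs 60 mm to -x, from under the arm down to underside level.
- bracket_grip (a point): Where to grasp the bracket: in its arm, half-way up the bar, 90 mm above the underside. The bar runs along x, 12 mm wide (y), 24 mm high, from 60 mm to -x of this point to the back plate 44 mm to +x. Pinch across the width from above. Bracket axes.
- bracket_face (a point): Middle of the back plate's flat face that goes against the upright: 52 mm to +x of and 30 mm below bracket_grip, 60 mm above the underside. Two steel hook tabs stand out of this face to +x, described at upper_tab. Bracket axes.
- upper_tab (a point): Underside of the upper tab's neck, where it leaves the face, 25 mm above bracket_face. A second, equal tab is 60 mm below. Each is 6 mm wide and 11.5 mm long: a neck 6.5 mm long, 10 mm high, then a lip 5 mm thick, 18 mm high, level with the neck's top and reaching 8 mm below its underside.
- upright: Slotted upright, fixed: white face strip 50 mm wide, 5 mm thick, top about 216 mm above the bench, on a dark hollow channel; grey foot plate 150 x 120 x 12 mm. Origin on the bench. Its face looks to its -x; z up. More than 35 N between bracket and upright spoils tabs or strip.
- upright_seat (a point): Point on the strip's face, on its centre line, where bracket_face lies when the bracket is fully home, if the strip is at its middle height. The strip may have been fixed up to 15 mm higher or lower; this is NOT in the reading, so find the slots by feel or sight. Upright's axes.
- upper_slot (a point): Middle of the upper slot's lower edge, strip at middle height (same hidden 15 mm), 25 mm above upright_seat. Each slot is 10 mm wide, 21.5 high; the second is 60 mm below; hollow behind. Tabs enter with the bracket 8 to 11 mm above its home height, until face meets strip; then it goes down until the necks rest on the slots' lower edges, lips hooked behind.
- lock_slide (a joint): Red lock slide, 30 mm wide, 16 high, 14 deep, on the strip's front below the slots. 0 = up (start); grows to 0.010 m pushed down. At 0 its top is 7 mm above the underside of a fully home bracket, whose foot drives it to 0.007 when home. Stiff (about 8 N, more than the bracket's weight), no spring, stays where pushed.
- ignition_module: Bystander: black plastic ignition module, 70 x 46 x 28 mm with a grey connector at its +x end; origin at the centre of its underside. Leave it alone.
- key_gauge: Bystander: steel key gauge, bright flat stepped bar 80 x 20 x 6 mm; origin at the centre of its underside. Leave it alone.
- float_bowl: Bystander: blue float bowl, 76 mm across, 42 mm high, open on top; origin at the centre of its underside. Leave it alone.
- torque_adapter: Bystander: chrome torque adapter, 34 mm across, 48 mm high with a square drive on top; origin at the centre of its underside. Leave it alone.
There are look-alikes about, which are no part of the job. Leave any green look-alike of the bracket alone. Of the things that look like the upright, the smaller one is meant.

How it is judged:
On the way, in this order (a step that is already met when the one before it is completed fails the run):
1. both hook tabs are in the slots, the bracket's face against the strip, before the lock slide is driven down (x of bracket_face in the frame of upright_seat above -0.005 m and y of bracket_face in the frame of upright_seat between -0.004 and 0.004 m and z of bracket_face in the frame of upright_seat between -0.019 and 0.032 m), for 0.1 s.
2. the bracket is pushed down until it is home and the lock slide is down (value of joint lock_slide above 0.0055 m and x of bracket_face in the frame of upright_seat above -0.005 m), for 0.1 s.
At the end, for the whole second after the job is handed in: The bracket hangs at rest and released on the upright: its back-plate face within 4 mm of the strip, centred within 4 mm, within 18 mm of the middle-setting home height (which covers the strip's hidden 15 mm), upright within 0.09 rad, and the red lock slide driven down by at least 5.5 mm (value of joint lock_slide above 0.0055 m and x of bracket_face in the frame of upright_seat between -0.004 and 0.003 m and y of bracket_face in the frame of upright_seat between -0.004 and 0.004 m and z of bracket_face in the frame of upright_seat between -0.018 and 0.018 m and angle between bracket_face's own z axis and vertical below 0.09 rad and linear speed of bracket below 0.02 m/s); the robot touches nothing.
It fails at once if the bracket is forced against the upright with more than 35 N (contact force between bracket and upright above 35 N).
It fails at once if the black plastic ignition module is shifted by more than 20 mm (distance of ignition_module from where it was at the start of the episode above 0.02 m).
It fails at once if the steel key gauge is shifted by more than 20 mm (distance of key_gauge from where it was at the start of the episode above 0.02 m).
It fails at once if the blue float bowl is shifted by more than 20 mm (distance of float_bowl from where it was at the start of the episode above 0.02 m).
It fails at once if the chrome torque adapter is shifted by more than 20 mm (distance of torque_adapter from where it was at the start of the episode above 0.02 m).
It also fails if it takes over 61 s, if anything falls off the work surface, if the arm or the gripper's body presses on something with over 40 N, if the wrist force passes 120 N, or if a joint passes its speed limit or range.

### The arm

A 6-joint arm with a two-finger parallel gripper is mounted at the origin on the work surface. World frame = base frame: x ahead of the robot, y to its left, z up, the work surface at z = 0. Lengths are in m, angles in rad, forces in N, time in s.
With the tool pointing down it reaches from about 0.2 to 0.875 m from the base axis. Payload 3.4 kg.
Tool frame: the origin (TCP) lies between the finger pads; the fingertips stand 25 mm ahead of it and the grasp point (between the pads) lies 6 mm ahead of it (r.nose_length is the z of the fingertips in the tool frame, in m); z points along the fingers, y is the line along which they close (so a half turn about z gives the same grasp; the last joint's range is limited). The gripper opens to 94 mm and grips with 3 to 60 N. Pads are 16 mm wide; open, the fingers measure 119 mm over their backs; the gripper's body (75 mm by 177 mm) begins 78 mm behind the grasp point.
Start: joints at [0.997, 0.276, 1.505, -0, 1.361, -0.121], TCP at [0.252, 0.517, 0.21] pointing down, gripper open.
Joint ranges: [-2.89, 2.89], [-0.75, 2.08], [0.22, 2.7], [-1.18, 4.32], [0.11, 2.71], [-2.7, 2.7]. Speed limits (rad/s): [2.57, 2.57, 3.14, 3.14, 3.14, 3.14].

### API

Orientations are given as a unit quaternion [w, x, y, z].
In Python, from plant import r, gripper_to, inverse_kinematics, vision, models, telemetry gives the robot as it stands. Calls block until the motion is done:
- r.move_to(position, orientation): joint-space move of the TCP to a pose.
- r.move_l(position, rot=None, vel=0.15, guard=None): straight line of the TCP; rot=None keeps the orientation; vel is the mean speed in m/s. With guard (N) it stops when the force on the tool has changed by that much, and returns True; else False.
- r.movej(angles): joint-space move.
- gripper_to(opening, f_grip=None): finger opening in m; f_grip is the grip in N (None keeps the last); returns when the fingers have stopped.
- r.hold(seconds).
- inverse_kinematics(position, orientation): joint angles nearest the present ones, or None.
- vision.snapshot(name): name is "scene" or "top"; returns the picture (420x560x3 uint8, red, green, blue); there is no depth.
- vision.get_calibration(name): a dict with "fx", "fy", "cx", "cy" (pixels), "position" and "orientation" of the camera in the world. Camera axes: x right, y down, z forward; pixel columns grow to the right and rows downward; lengths in m; the calibration is good to about 2 mm. A picture is of the moment at which its call begins. get_calibration takes no time and is no camera call.
A pose or a line that the arm cannot do raises r.PlanningError and nothing moves.
- r.sign_off(): hands the job in; it is judged then, once.
Trained networks look in the newest picture that a camera, given by its name, has taken for a name from the list of things; names that differ only in an ending like _2 or _b are one class to them, and where a whole thing is asked for, a point or a joint stands for the part that bears it (a point fixed in the world has none). Each returns a list of dicts, best first, with "score" (0 to 1); they miss things now and then, are a little off and sometimes report something else, mostly with a low value. They report only what shows in the picture. A call takes as long as a camera call. They do not tell look-alikes from the thing itself.
- models.boxes_of(thing, camera): "at" ([x, y, z] in m, in world coordinates, good to about 4 mm: the middle of the surface that is visible of it).
- models.regions_of(thing, camera): "pixels" (420x560 bool, what is visible of it).
- models.mark_of(thing, camera): "at" ([x, y, z] in m, in world coordinates, good to about 4 mm: a listed point, or the origin of a listed thing).
Readings, each from a call of its own:
- telemetry.current_t(): time.
- telemetry.current_joints(): joint angles.
- telemetry.current_dq(): joint speeds.
- telemetry.current_joint_efforts(): joint torques, N m.
- telemetry.current_ee_pos(): TCP position.
- telemetry.current_tool_rot(): TCP orientation.
- telemetry.current_wrist_force(): force on the tool from outside, world axes, zero at the start.
- telemetry.current_torque(): the same for the moment, N m.
- telemetry.current_opening(): finger opening in m.
- telemetry.current_finger_force(): force on a finger pad.
Only numpy, scipy, OpenCV 4.12 (cv2) and the standard library are available. Lean on these libraries where they do the work, as an engineer would, in place of code of your own. Each camera call takes 0.05 s, during which the arm holds its last target. There are 200 camera calls.

## Working session

There is one attempt and no reset: what is moved stays moved. The work goes in short steps, each a Python script; the robot and the scene stay as the last script left them, time stands still between calls to the robot, and variables do not carry over. Pictures are saved under pics/ and viewed, at most 10 in all, crops included, and the job is handed in when it is done.

```bash
mkdir -p pics; ls; python3 - <<'E'
from plant import r, vision, models, telemetry
import cv2,numpy as np
for c in("scene","top"):
    cv2.imwrite(f"pics/{c}0.png",vision.snapshot(c)[:,:,::-1])
    k=vision.get_calibration(c);print(c,{a:np.round(b,4).tolist() for a,b in k.items()})
    for n in("bracket","bracket_grip","bracket_face","upper_tab","upright","upright_seat","upper_slot"):
        print(n,[(np.round(d["at"],4).tolist(),round(d["score"],2)) for d in models.mark_of(n,c)])
    for n in("ignition_module","key_gauge","float_bowl","torque_adapter","lock_slide"):
        print(n,[(np.round(d["at"],3).tolist(),round(d["score"],2)) for d in models.boxes_of(n,c)])
print(telemetry.current_t())
E
```

```text
pics
scene {'fx': 411.0825, 'fy': 411.0825, 'cx': 282.2415, 'cy': 205.0741, 'position': [0.969, -0.4874, 0.7734], 'orientation': [-0.3909, 0.8718, 0.2707, -0.1181]}
bracket [([0.5647, -0.2169, 0.0002], 0.65), ([0.4321, -0.099, 0.0027], 0.65)]
bracket_grip [([0.4258, -0.1035, 0.0907], 0.63), ([0.5678, -0.2158, 0.09], 0.56)]
bracket_face [([0.5509, -0.1565, 0.0601], 0.82), ([0.5664, -0.2146, -0.0005], 0.63), ([0.4275, -0.156, 0.0627], 0.55), ([0.5536, -0.1612, 0.089], 0.29)]
upper_tab [([0.4222, -0.1546, 0.0888], 0.75), ([0.5519, -0.1629, 0.0872], 0.74), ([0.567, -0.215, 0.0015], 0.23)]
upright [([0.6606, 0.2224, 0.0007], 0.77), ([0.6836, 0.5032, -0.0028], 0.62)]
upright_seat [([0.6653, 0.2032, 0.1431], 0.95), ([0.6876, 0.4838, 0.1933], 0.63), ([0.6619, 0.2222, -0.0011], 0.47)]
upper_slot [([0.6608, 0.2031, 0.17], 0.84), ([0.6875, 0.4862, 0.2239], 0.81)]
ignition_module [([0.726, -0.276, 0.024], 0.62)]
key_gauge [([0.715, -0.127, 0.005], 0.94)]
float_bowl [([0.432, 0.062, 0.028], 0.84)]
torque_adapter [([0.443, 0.19, 0.02], 0.52)]
lock_slide [([0.671, 0.194, 0.091], 0.62)]
top {'fx': 3
[... 300 characters left out ...]
0.57)]
bracket_face [([0.4229, -0.1515, 0.0627], 0.97), ([0.5536, -0.1608, 0.064], 0.93)]
upper_tab [([0.551, -0.1608, 0.0862], 0.66), ([0.4273, -0.1522, 0.0846], 0.55)]
upright [([0.6582, 0.2196, 0.0033], 0.87), ([0.6826, 0.5065, -0.0018], 0.62)]
upright_seat [([0.6853, 0.4861, 0.1876], 0.87), ([0.6652, 0.2044, 0.1699], 0.29)]
upper_slot [([0.6868, 0.4849, 0.2239], 0.77), ([0.6648, 0.2052, 0.1669], 0.55)]
ignition_module [([0.72, -0.269, 0.026], 0.76)]
key_gauge [([0.711, -0.127, 0.005], 0.74)]
float_bowl [([0.436, 0.055, 0.016], 0.66)]
torque_adapter [([0.428, 0.197, 0.037], 0.55), ([0.712, -0.126, 0.001], 0.27)]
lock_slide [([0.691, 0.472, 0.121], 0.74), ([0.664, 0.201, 0.094], 0.52)]
1.3
```

View pics/scene0.png

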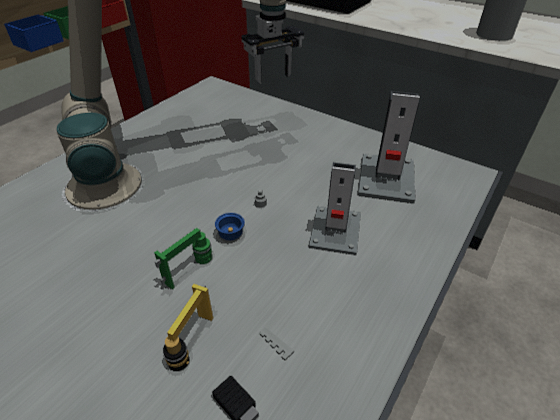

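View pics/top0.png

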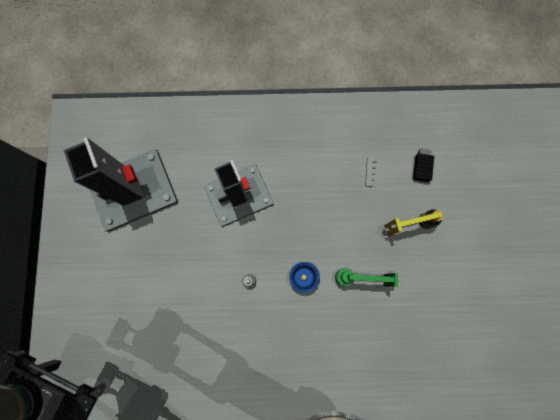

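The scene image shows the yellow bracket at about (190,325) with its socket at (176,350), the green look-alike at (185,255), the small upright at (338,200) and the big one at (395,140). In the top image the yellow bracket is at (413,222) with its plate on the left, and the small upright is at (237,190) facing right. Next I'll get the yaws from enlarged crops.

```bash
cat > h.py <<'E'
import numpy as np
from scipy.spatial.transform import Rotation as R
from plant import r, vision, models, telemetry, gripper_to, inverse_kinematics
def rot(q): return R.from_quat([q[1],q[2],q[3],q[0]])
def back(c,px,z):
    k=vision.get_calibration(c); px=np.atleast_2d(px).astype(float)
    d=np.c_[(px[:,0]-k["cx"])/k["fx"],(px[:,1]-k["cy"])/k["fy"],np.ones(len(px))]
    d=rot(k["orientation"]).apply(d); p=np.array(k["position"])
    return p+d*((z-p[2])/d[:,2])[:,None]
def proj(c,P):
    k=vision.get_calibration(c); d=rot(k["orientation"]).inv().apply(np.atleast_2d(P)-np.array(k["position"]))
    return np.c_[k["cx"]+k["fx"]*d[:,0]/d[:,2],k["cy"]+k["fy"]*d[:,1]/d[:,2]]
E
python3 - <<'E'
from h import *
import cv2
t=cv2.imread("pics/top0.png");s=cv2.imread("pics/scene0.png")
a=cv2.resize(t[145:235,190:290],None,fx=4,fy=4,interpolation=cv2.INTER_CUBIC)
b=cv2.resize(s[150:260,290:390],None,fx=4,fy=4,interpolation=cv2.INTER_CUBIC)
o=np.zeros((600,800,3),np.uint8);o[:360,:400]=a;o[:440,400:]=b
y=cv2.resize(t[195:245,370:450],None,fx=3,fy=3,interpolation=cv2.INTER_CUBIC);o[365:515,:240]=y
cv2.imwrite("pics/crop1.png",o)
for n,im in(("top",t),("scene",s)):
    h=cv2.cvtColor(im,cv2.COLOR_BGR2HSV)
    m=cv2.inRange(h,(20,120,90),(32,255,255))
    v,u=np.nonzero(m); 
    print(n,len(u),u.min(),u.max(),v.min(),v.max())
    P=back(n,np.c_[u,v],0.102)[:,:2]; 
    if n=="top":
        (c,sz,an)=cv2.minAreaRect(P.astype(np.float32)*1000);print(c,sz,an)
        vx=cv2.fitLine(P.astype(np.float32),cv2.DIST_HUBER,0,.001,.001).ravel();print(vx)
E
```

```text
top 325 302 442 210 278
(521.1013793945312, -97.43748474121094) (43.4453239440918, 367.125) 21.707120895385742
[ 0.301725   -0.953395    0.5694427  -0.22397776]
scene 459 165 231 228 365
```

View pics/crop1.png

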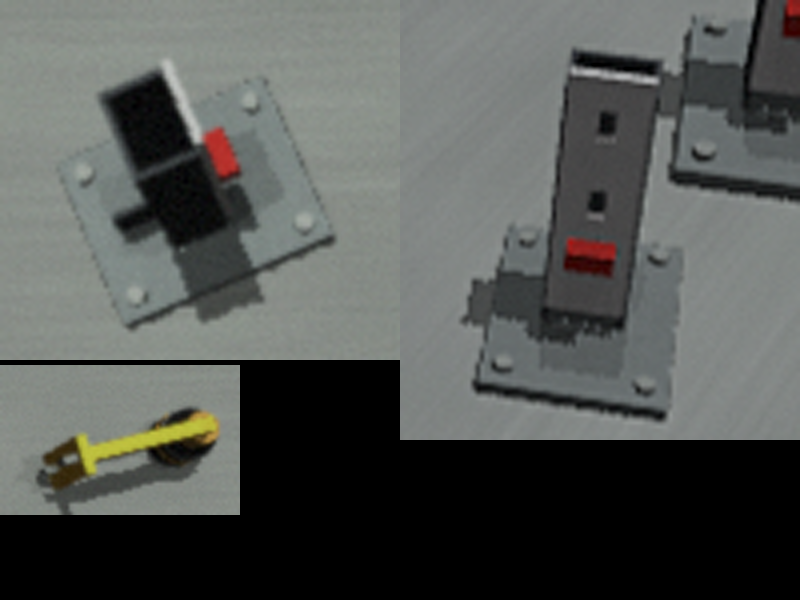

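The crop shows the small upright's four bolts, the strip's top edge, both slots (scene, about (342,181) and (339,201)) and the red slide. The bracket's bar runs straight to the back plate. I'll compute poses from these.

```bash
python3 - <<'E'
from h import *
import cv2
from scipy.optimize import least_squares
t=cv2.imread("pics/top0.png");s=cv2.imread("pics/scene0.png")
cv=lambda p:np.array(p,float)/4-0.375
tb=cv([(84,173),(251,100),(304,222),(137,295)])+[190,145]
sb=cv([(528-400,237),(658-400,254),(646-400,384),(503-400,361)])+[290,150]
Bt=back("top",tb,.015);Bs=back("scene",sb,.015)
print("bolts top",Bt[:,:2].round(4).tolist());print("scene",Bs[:,:2].round(4).tolist())
for B in(Bt,Bs):
    print("ctr",B.mean(0)); 
    for i in range(4):
        d=B[(i+1)%4]-B[i];print(np.linalg.norm(d).round(4),np.degrees(np.arctan2(d[1],d[0])).round(2))
# strip top front corners: top view and scene view -> triangulate
T=cv([(203,130),(166,63)])+[190,145]; S=cv([(572-400,70),(659-400,78)])+[290,150]
for i,name in enumerate(("a","b")):
    for z in(.206,.216,.226): print(name,z,back("top",T[i],z)[0,:2].round(4),back("scene",S[i],z)[0,:2].round(4))
# bar
h=cv2.cvtColor(t,cv2.COLOR_BGR2HSV);m=cv2.inRange(h,(20,120,90),(35,255,255));m[:,:370]=0
v,u=np.nonzero(m);bar=(u>402)&(u<434)
P=back("top",np.c_[u,v][bar],.102)[:,:2];l=cv2.fitLine(P.astype(np.float32),cv2.DIST_HUBER,0,1e-4,1e-4).ravel()
print("bar",l,np.degrees(np.arctan2(-l[1]*0+abs(l[1]),l[0]*np.sign(l[1]))))
A=back("top",np.c_[u,v],.102)[:,:2];d=l[:2]*np.sign(l[1]);pr=(A-l[2:])@d;
for q in np.percentile(pr,[0,100]):print("end",(l[2:]+d*q).round(4))
E
```

```text
bolts top [[0.677, 0.297], [0.7245, 0.1861], [0.6405, 0.1519], [0.5943, 0.2616]]
scene [[0.5915, 0.2639], [0.6727, 0.2993], [0.7209, 0.1878], [0.6373, 0.154]]
ctr [0.65907212 0.22415082 0.015     ]
0.1207 -66.8
0.0907 -157.9
0.119 112.83
0.09 23.23
ctr [0.65560431 0.22623553 0.015     ]
0.0886 23.57
0.1214 -66.59
0.0902 -157.94
0.1191 112.65
a 0.206 [0.6517 0.1984] [0.635  0.2133]
a 0.216 [0.649  0.1974] [0.6409 0.201 ]
a 0.226 [0.6462 0.1963] [0.6468 0.1886]
b 0.206 [0.69   0.2185] [0.6799 0.2351]
b 0.216 [0.6868 0.2172] [0.685  0.2224]
b 0.226 [0.6836 0.2159] [0.6901 0.2097]
bar [ 0.24716839 -0.96897256  0.56662583 -0.2149239 ] 104.31001
end [ 0.5811 -0.2715]
end [ 0.553  -0.1615]
```

```bash
python3 - <<'E'
from h import *
from scipy.optimize import least_squares
cv=lambda p:np.array(p,float)/4-0.375
tp=cv([(84,173),(251,100),(304,222),(137,295),(203,130),(166,63),(226,128),(241,172)])+[190,145]
sp=cv([(258,254),(246,384),(103,361),(128,237),(172,70),(259,78),(207,123),(197,203)])+[290,150]
# order top bolts: far-left(+x,..)...; in local frame x:+-.06,y:+-.045
def res(p,full=False):
    x,y,a,xf,zt,zs,zl=p[:7]; ct,cs=p[7:10],p[10:13]
    c,s=np.cos(a),np.sin(a)
    W=lambda L:np.array([[x+c*l[0]-s*l[1],y+s*l[0]+c*l[1],l[2]] for l in L])
    b1=[(.06,-.045,.015),(-.06,-.045,.015),(-.06,.045,.015),(.06,.045,.015)]  # -y local side = larger world x
    bt=b1; bs=b1
    T=W(bt+[(xf,.025,zt),(xf,-.025,zt),(xf-.014,-.015,zl),(xf-.014,.015,zl)])
    S=W(bs+[(xf,.025,zt),(xf,-.025,zt),(xf,0,zs),(xf,0,zs-.06)])
    e=np.r_[(proj("top",T+ct)-tp).ravel(),(proj("scene",S+cs)-sp).ravel()]
    return e if full else np.r_[e,p[7:13]/.0015]
# top list order check: bolts top[0]=(.677,.297)=+x,-y ; [1]=(.7245,.186)=-x,-y ; [2]=-x,+y ; [3]=+x,+y
# scene: (258,254)->(.6727,.2993);(246,384)->(.7209,.1878);(103,361)->(.637,.154);(128,237)->(.59,.264)
p0=np.r_[.658,.225,np.radians(112.8),-.02,.216,.18,.09,np.zeros(6)]
o=least_squares(res,p0,loss="soft_l1");p=o.x
print(p.round(4),np.degrees(p[2]));e=res(p,True).reshape(-1,2).round(1);print(e.tolist())
c,s=np.cos(p[2]),np.sin(p[2]);print("seat xy",p[0]+c*p[3],p[1]+s*p[3])
# reachability
for pos,yaw in(((.5665,-.216,.084),14.3),((.6868,.155,.18),22.8)):
    for k in(0,180):
        q=(R.from_euler("z",yaw+k,degrees=True)*R.from_euler("x",180,degrees=True)).as_quat()
        j=inverse_kinematics(pos,[q[3],*q[:3]]);print(yaw,k,None if j is None else np.round(j,2))
E
```

```text
[ 6.5770e-01  2.2470e-01  1.9725e+00 -1.9900e-02  2.1930e-01  1.8340e-01
  8.4600e-02  9.0000e-04 -3.0000e-04  1.0000e-04 -9.0000e-04  3.0000e-04
  6.0000e-04] 113.01700582539276
[[-0.1, 0.1], [-0.3, 0.4], [0.1, -0.1], [-0.2, 0.2], [0.3, 2.1], [0.4, -1.7], [-1.0, 0.3], [0.1, -0.0], [0.5, 0.4], [0.2, 0.1], [0.1, 0.5], [-0.1, 0.1], [-0.5, -0.4], [0.0, 0.3], [0.2, 0.2], [0.2, -0.2]]
seat xy 0.6654360018206732 0.20641621933709553
14.3 0 [-0.48  0.41  1.62 -0.    1.1   0.84]
14.3 180 [-0.48  0.41  1.62  0.    1.1  -2.3 ]
22.8 0 [ 0.12  0.49  1.24 -0.    1.41  1.3 ]
22.8 180 [ 0.12  0.49  1.24  0.    1.41 -1.85]
```

```bash
cat >> h.py <<'E'
def Q(yaw):
    q=(R.from_euler("z",yaw,degrees=True)*R.from_euler("x",180,degrees=True)).as_quat(); return [q[3],*q[:3]]
YAW=113.0; SEAT=np.array([.6654,.2064])
def tcp(dx,dy,under,yaw=YAW):
    "TCP for bracket face at local (dx,dy) of the seat, underside height `under`"
    a=np.radians(yaw);X=np.array([np.cos(a),np.sin(a)]);Y=np.array([-X[1],X[0]])
    g=SEAT+X*(dx-.052)+Y*dy
    return [g[0],g[1],under+.096]
def where():
    p=np.array(telemetry.current_ee_pos());a=np.radians(YAW);X=np.array([np.cos(a),np.sin(a)]);Y=np.array([-X[1],X[0]])
    d=p[:2]-SEAT;return np.round([d@X+.052,d@Y,p[2]-.096],4)
def F():
    f=np.array(telemetry.current_wrist_force());a=np.radians(YAW);X=np.array([np.cos(a),np.sin(a)]);Y=np.array([-X[1],X[0]])
    return np.round([f[:2]@X,f[:2]@Y,f[2]],1)
E
python3 - <<'E'
from h import *
import cv2
gripper_to(.06)
r.move_to([.5652,-.2125,.17],Q(14.3))
r.move_l([.5652,-.2125,.096],vel=.1,guard=8)
print(telemetry.current_ee_pos())
gripper_to(.0,f_grip=45);print("open",telemetry.current_opening(),telemetry.current_finger_force(),F())
r.move_l([.5652,-.2125,.25],vel=.12);print(F())
r.move_l(tcp(-.08,0,.154),rot=Q(YAW-90),vel=.2)
r.move_l(tcp(-.03,0,.115),vel=.1)
print(where(),F(),np.degrees(rot(telemetry.current_tool_rot()).as_euler("zyx")))
for c in("top","scene"):
    im=vision.snapshot(c);cv2.imwrite(f"pics/{c}1.png",im[:,:,::-1])
    for n in("bracket_face","bracket_grip"):print(c,n,[(np.round(d["at"],4).tolist(),round(d["score"],2)) for d in models.mark_of(n,c)])
t=cv2.imread("pics/top1.png");s=cv2.imread("pics/scene1.png")
print(telemetry.current_t())
o=np.zeros((600,800,3),np.uint8)
o[:400,:400]=cv2.resize(t[145:245,200:300],None,fx=4,fy=4,interpolation=cv2.INTER_CUBIC)
o[:600,400:]=cv2.resize(s[110:260,290:390],None,fx=4,fy=4,interpolation=cv2.INTER_CUBIC)
cv2.imwrite("pics/crop2.png",o)
E
```

```text
[ 0.56469145 -0.2118796   0.10634164]
open 0.000551355467522805 2.583226355491206 [ 0.2 -0.9  4.9]
[-0.4 -0.4 -0.5]
[-0.0303 -0.0003  0.1154] [-0.  -0.1  0. ] [-2.30082972e+01  5.14004022e-02  1.79976268e+02]
top bracket_face [([0.5535, -0.1617, 0.0613], 0.78), ([0.4208, -0.1533, 0.0615], 0.61)]
top bracket_grip [([0.5646, -0.2106, 0.0912], 0.71), ([0.4252, -0.1061, 0.0946], 0.57)]
scene bracket_face [([0.4263, -0.1557, 0.0611], 0.96), ([0.5504, -0.1567, 0.0605], 0.73), ([0.7105, -0.1243, -0.0002], 0.65)]
scene bracket_grip [([0.5654, -0.2134, 0.0902], 0.77), ([0.4272, -0.1046, 0.0929], 0.73)]
10.675
```

View pics/crop2.png

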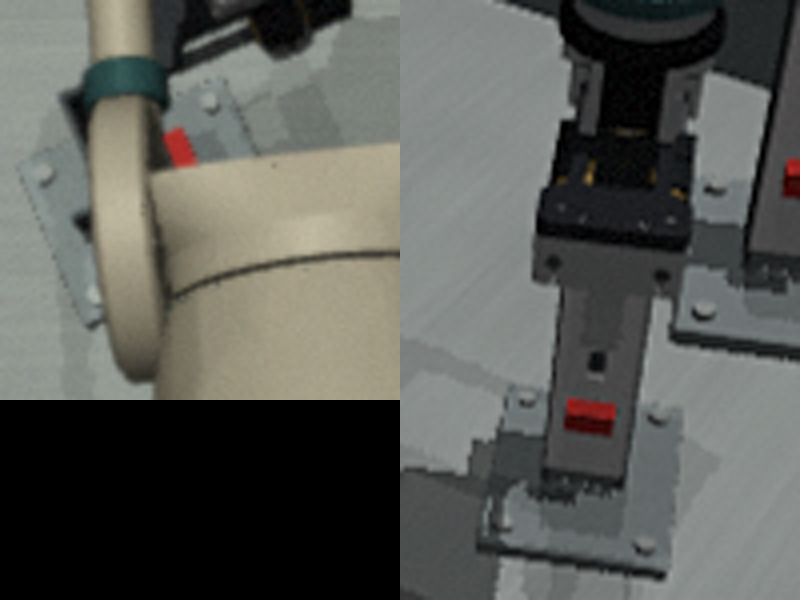

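The gripper is empty, with the fingers closed to zero. My tool yaw was 90° off because tool y is the closing line. I'll back away and re-measure the bracket, which may have shifted.

```bash
sed -i 's/def Q(yaw):/def Q(yaw):\n    yaw=yaw-90  # tool y (closing line) along the given bracket-y heading/' h.py
python3 - <<'E'
from h import *
import cv2
t=cv2.imread("pics/top1.png");s=cv2.imread("pics/scene1.png")
h=cv2.cvtColor(t,cv2.COLOR_BGR2HSV);m=cv2.inRange(h,(20,120,90),(35,255,255));m[:,:370]=0
v,u=np.nonzero(m);bar=(u>402)&(u<434)
P=back("top",np.c_[u,v][bar],.102)[:,:2];l=cv2.fitLine(P.astype(np.float32),cv2.DIST_HUBER,0,1e-4,1e-4).ravel()
A=back("top",np.c_[u,v],.102)[:,:2];d=l[:2]*np.sign(l[1]);pr=(A-l[2:])@d
print(l,np.degrees(np.arctan2(d[1],d[0])),[(l[2:]+d*q).round(4).tolist() for q in(pr.min(),pr.max())])
for pos,yaw in(((.5665,-.216,.084),14.3),((.6868,.155,.18),22.8)):
    for k in(0,180):
        j=inverse_kinematics(pos,Q(yaw+k));print(yaw,k,None if j is None else np.round(j,2))
o=np.zeros((600,800,3),np.uint8)
o[:400,:400]=cv2.resize(t[180:260,370:450],None,fx=5,fy=5,interpolation=cv2.INTER_CUBIC)
o[:500,400:]=cv2.resize(s[280:380,150:230],None,fx=5,fy=5,interpolation=cv2.INTER_CUBIC)
cv2.imwrite("pics/crop3.png",o)
E
```

```text
[ 0.24650219 -0.96914226  0.5666021  -0.21498252] 104.27062 [[0.581, -0.2716], [0.553, -0.1615]]
14.3 0 [-0.48  0.41  1.62 -0.    1.1   2.41]
14.3 180 [-0.48  0.41  1.62  0.    1.1  -0.73]
22.8 0 None
22.8 180 [ 0.12  0.49  1.24  0.    1.41 -0.27]
```

View pics/crop3.png

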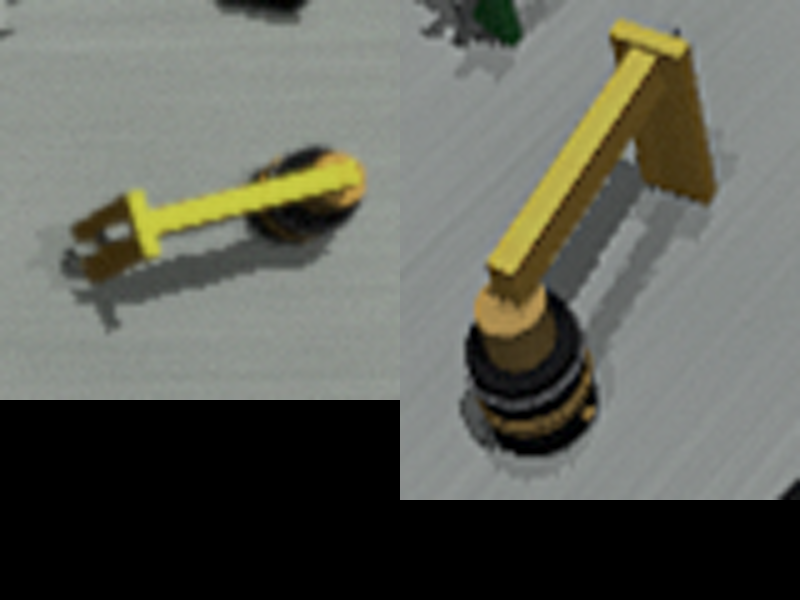

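The bracket hasn't moved and is still standing (top crop bar from (135,215) to (360,175)). I'll regrasp with the corrected yaw.

```bash
python3 - <<'E'
from h import *
print("nose",r.nose_length)
r.move_l(tcp(-.10,0,.16),vel=.2)
gripper_to(.06)
r.move_to([.5652,-.2125,.18],Q(194.3))
print(np.round(telemetry.current_ee_pos(),4),F())
g=r.move_l([.5652,-.2125,.096],vel=.07,guard=8)
print(g,np.round(telemetry.current_ee_pos(),4),F())
if not g:
    gripper_to(.0,f_grip=45);print("open",telemetry.current_opening(),telemetry.current_finger_force(),F())
    r.move_l([.5652,-.2125,.25],vel=.12);print(F(),telemetry.current_opening())
print(telemetry.current_t())
E
```

```text
nose 0.025
[ 0.5657 -0.2123  0.1802] [ 0.2  0.  -0.7]
False [ 0.5656 -0.2127  0.0965] [-0.5 -0.  -0.6]
open 0.011364837018932993 44.96703565120697 [-0.4 -0.2  0.2]
[-0.1  1.2 -2.6] 0.011532909154586893
17.5083
```

```bash
python3 - <<'E'
from h import *
r.move_l(tcp(-.08,0,.154),rot=Q(YAW+90),vel=.25)
r.move_l(tcp(-.025,0,.106),vel=.15); r.hold(.2)
print(where(),F(),np.round(np.degrees(rot(telemetry.current_tool_rot()).as_euler("zyx")),2))
g=r.move_l(tcp(.0,0,.106),vel=.02,guard=4);print("x touch",g,where(),F())
x=where()[0]
r.move_l(tcp(x-.0012,0,.106),vel=.02);r.hold(.15);print(where(),F())
g=r.move_l(tcp(x-.0012,0,.080),vel=.015,guard=4);print("z touch",g,where(),F())
r.hold(.1);print(where(),F(),telemetry.current_t())
E
```

```text
[-0.0261 -0.0005  0.107 ] [-0.5  0.  -3.2] [-1.1295e+02  1.1000e-01  1.7999e+02]
x touch True [-0.0123  0.0005  0.1051] [-0.5 -0.2 -3. ]
[-0.0134  0.0002  0.1055] [ 0.3  1.3 -2.8]
z touch True [-0.0145  0.0002  0.0919] [-2.1  0.2  3.2]
[-0.0145  0.0002  0.0918] [-3.  -0.1  5.1] 22.1
```

```bash
cat >> h.py <<'E'
def probe(dy,u,x0=-.017,x1=.003,guard=5):
    r.move_l(tcp(x0,dy,u),vel=.04); r.hold(.25); w0=where(); f0=F()
    g=r.move_l(tcp(x1,dy,u),vel=.02,guard=guard); w=where()
    print("probe",dy,u,g,w0,f0,w,F(),telemetry.current_t(),flush=True); return w[0]>-.006
E
python3 - <<'E'
from h import *
for dy,u in((0,.0944),(0,.0954),(0,.0934)):
    if probe(dy,u):print("IN");break
E
```

```text
probe 0 0.0944 True [-0.0167  0.0003  0.0937] [-1.1  0.6 -4.3] [-0.0008  0.0005  0.0934] [-0.6  0.8 -3.2] 23.4833
IN
```

The tabs went in on the first probe, and the face is against the strip. Now I'll push straight down.

```bash
python3 - <<'E'
from h import *
r.hold(.3); w=where();print(w,F())
g=r.move_l(tcp(w[0]+.0005,w[1],.082),vel=.012,guard=17);print(g,where(),F())
r.hold(.2);print(where(),F(),telemetry.current_t())
for c in("scene",):
    vision.snapshot(c);print([(np.round(d["at"],4).tolist(),round(d["score"],2)) for n in("bracket_face","lock_slide") for d in (models.mark_of if n[0]=="b" else models.boxes_of)(n,c)])
E
```

```text
[-0.001   0.0009  0.0926] [-0.5 -1.1  1.5]
False [-0.002   0.0004  0.0847] [-2.8  1.5  9.3]
[-0.002   0.0004  0.0847] [-3.9  2.   9.7] 25.0
[([0.6609, 0.2101, 0.1459], 0.76), ([0.4263, -0.1565, 0.063], 0.6), ([0.7003, 0.4683, 0.116], 0.38)]
```

```bash
python3 - <<'E'
from h import *
for u in(.080,.078,.076):
    g=r.move_l(tcp(-.0005,.0004,u),vel=.012,guard=9);r.hold(.15);print(u,g,where(),F())
    if g or F()[2]>18:break
print(telemetry.current_t())
E
```

```text
0.08 True [-0.0026  0.0001  0.0844] [0.1 1.1 5. ]
25.5333
```

```bash
python3 - <<'E'
from h import *
import cv2
g=r.move_l(tcp(-.0005,.0002,.078),vel=.012,guard=15);print(g,where(),F());r.hold(.1);print(where(),F())
w=where()
gripper_to(.05);r.hold(.2);print("released",where(),F())
p=telemetry.current_ee_pos();r.move_l([p[0],p[1],p[2]+.10],vel=.15)
r.move_l(tcp(-.25,0,.22),vel=.3);r.hold(.2)
print(telemetry.current_t())
for c in("top","scene"):
    cv2.imwrite(f"pics/{c}2.png",vision.snapshot(c)[:,:,::-1])
    for n in("bracket_face","lock_slide"):print(c,n,[(np.round(d["at"],4).tolist(),round(d["score"],2)) for d in (models.mark_of if n[0]=="b" else models.boxes_of)(n,c)])
t=cv2.imread("pics/top2.png");s=cv2.imread("pics/scene2.png")
o=np.zeros((600,800,3),np.uint8)
o[:400,:400]=cv2.resize(t[145:245,200:300],None,fx=4,fy=4,interpolation=cv2.INTER_CUBIC)
o[:600,400:]=cv2.resize(s[130:280,290:390],None,fx=4,fy=4,interpolation=cv2.INTER_CUBIC)
cv2.imwrite("pics/crop4.png",o)
E
```

```text
True [-0.0025  0.      0.0845] [-0.3  0.8  4.3]
[-0.0025 -0.      0.0845] [-0.3  0.5  3.5]
released [-0.0029 -0.      0.0842] [-0.9  0.4  0.1]
28.9833
top bracket_face [([0.6621, 0.2044, 0.1475], 0.8)]
top lock_slide [([0.6915, 0.4724, 0.1204], 0.62)]
scene bracket_face [([0.4254, -0.1549, 0.0637], 0.68), ([0.6641, 0.2084, 0.1445], 0.59)]
scene lock_slide [([0.431, 0.0644, 0.0257], 0.47), ([0.6601, 0.2007, 0.0119], 0.22)]
```

View pics/crop4.png

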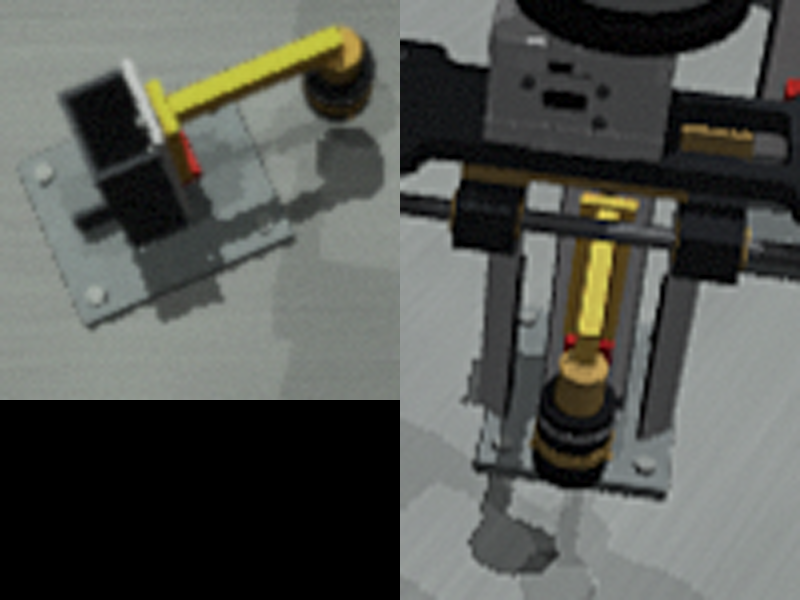

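The picture shows the bracket hanging on the strip: the plate lies along the strip edge at (150,100) in the top crop, and the arm points straight out. I'll confirm it's seated with a gentle press of the closed fingertips on the back plate's top, which also measures its height.

```bash
python3 - <<'E'
from h import *
gripper_to(0)
r.move_l(tcp(-.05,0,.18),vel=.3)
r.move_l(tcp(.0395,0,.18),vel=.15)
r.move_l(tcp(.0395,0,.133),vel=.15);r.hold(.2);print(where(),F())
g=r.move_l(tcp(.0395,0,.100),vel=.02,guard=4);u=where()[2]+.096-.025-.105
print("touch underside",g,u.round(4),F())
g=r.move_l(tcp(.0395,0,.100),vel=.015,guard=18);u=where()[2]+.096-.025-.105
print("press underside",g,u.round(4),where(),F())
p=telemetry.current_ee_pos();r.move_l([p[0],p[1],p[2]+.08],vel=.15)
r.move_l(tcp(-.25,0,.22),vel=.3);r.hold(.3);print(telemetry.current_t())
vision.snapshot("top");print([np.round(d["at"],4) for d in models.mark_of("bracket_face","top")])
E
```

```text
[ 0.0391 -0.0007  0.1345] [-0.1 -0.8  0.1]
touch underside False 0.0662 [-0.5  0.8  0. ]
press underside False 0.0661 [ 0.0395 -0.      0.1001] [-0.   0.5  0.1]
36.5583
[array([0.6632, 0.2057, 0.1511]), array([0.6651, 0.2043, 0.1682])]
```

```bash
python3 - <<'E'
from h import *
import cv2
t=vision.snapshot("top")[:,:,::-1]
r.move_l(tcp(-.25,.12,.30),vel=.3)
print(telemetry.current_opening(),where(),np.round(np.degrees(rot(telemetry.current_tool_rot()).as_euler("zyx")),2),telemetry.current_t())
s=vision.snapshot("scene")[:,:,::-1]
o=np.zeros((600,800,3),np.uint8)
o[:400,:400]=cv2.resize(t[145:245,200:300],None,fx=4,fy=4,interpolation=cv2.INTER_CUBIC)
o[:600,400:]=cv2.resize(s[130:280,290:390],None,fx=4,fy=4,interpolation=cv2.INTER_CUBIC)
cv2.imwrite("pics/crop5.png",o);cv2.imwrite("pics/top3.png",t);cv2.imwrite("pics/scene3.png",s)
E
```

```text
0.00028915306518043603 [-0.25    0.1194  0.2995] [-1.1298e+02  4.0000e-02  1.7926e+02] 37.3417
```

View pics/crop5.png

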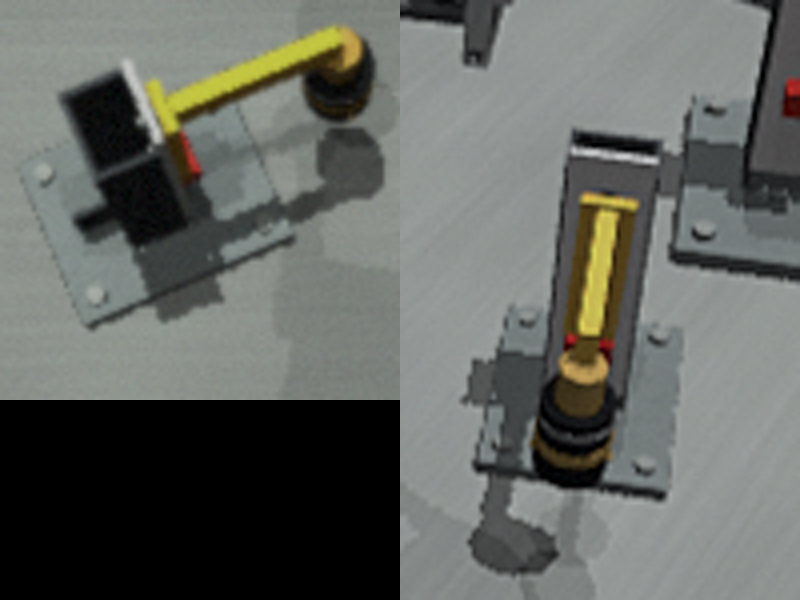

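```bash
python3 - <<'E'
from h import *
a=np.radians(YAW);X=np.array([np.cos(a),np.sin(a)]);Y=np.array([-X[1],X[0]])
W=lambda x,y,z:[*(SEAT+X*x+Y*y),z]
cs=np.array([-.0009,.0003,.0006]);ct=np.array([.0009,-.0003,.0001])
L={"plate back top +y":(-.001,.016,.105),"-y":(-.001,-.016,.105),"bar end +y":(-.113,.006,.102),"-y ":(-.113,-.006,.102),"socketbot":(-.112,0,0),"strip":(0,.025,.219-.0845),"slidetop":(-.014,.015,0),"slidetop2":(-.014,-.015,0)}
for u in(.0845,.088):
  for n,(x,y,z) in L.items():
    P=np.array(W(x,y,z+u)); s=proj("scene",P+cs)[0];t=proj("top",P+ct)[0]
    print(u,n,"scene crop",((s-[290,130]+.375)*4+[400,0]).round(),"top crop",((t-[200,145]+.375)*4).round())
E
```

```text
0.0845 plate back top +y scene crop [581. 193.] top crop [165. 138.]
0.0845 -y scene crop [637. 200.] top crop [142.  87.]
0.0845 bar end +y scene crop [577. 329.] top crop [343.  43.]
0.0845 -y  scene crop [600. 332.] top crop [334.  25.]
0.0845 socketbot scene crop [572. 461.] top crop [336.  88.]
0.0845 strip scene crop [570. 149.] top crop [164. 139.]
0.0845 slidetop scene crop [565. 342.] top crop [201. 172.]
0.0845 slidetop2 scene crop [614. 348.] top crop [182. 129.]
0.088 plate back top +y scene crop [582. 188.] top crop [165. 136.]
0.088 -y scene crop [637. 195.] top crop [142.  85.]
0.088 bar end +y scene crop [578. 324.] top crop [343.  41.]
0.088 -y  scene crop [601. 327.] top crop [334.  23.]
0.088 socketbot scene crop [573. 457.] top crop [336.  86.]
0.088 strip scene crop [571. 144.] top crop [164. 137.]
0.088 slidetop scene crop [565. 337.] top crop [201. 171.]
0.088 slidetop2 scene crop [614. 344.] top crop [182. 128.]
```

```bash
python3 - <<'E'
import cv2,numpy as np
for f in("scene0","scene1","scene3"):
    h=cv2.imread(f"pics/{f}.png").astype(int);m=(h[:,:,2]>70)&(h[:,:,2]>2*h[:,:,1])&(h[:,:,2]>2*h[:,:,0]);m[:,:325]=0;m[:,350:]=0
    print(f,{int(c):(int(np.nonzero(m[:,c])[0].min()),int(np.nonzero(m[:,c])[0].max())) for c in range(325,350) if m[:,c].any()})
for f in("top0","top2","top3"):
    h=cv2.imread(f"pics/{f}.png").astype(int);m=(h[:,:,2]>70)&(h[:,:,2]>2*h[:,:,1])&(h[:,:,2]>2*h[:,:,0]);m[:,:230]=0;m[:,260:]=0
    v,u=np.nonzero(m);print(f,len(u),u.max(),v.min(),v.max())
E
```

```text
scene0 {332: (210, 213), 333: (210, 213), 334: (210, 213), 335: (210, 213), 336: (210, 213), 337: (210, 214), 338: (210, 214), 339: (210, 214), 340: (211, 214), 341: (211, 214), 342: (211, 214), 343: (211, 214)}
scene1 {332: (210, 213), 333: (210, 213), 334: (210, 213), 335: (210, 213), 336: (210, 213), 337: (210, 214), 338: (210, 214), 339: (211, 214), 340: (211, 214), 341: (211, 214), 342: (211, 214), 343: (211, 214)}
scene3 {331: (214, 215), 332: (213, 215), 333: (213, 215), 334: (214, 214), 340: (215, 216), 341: (215, 219), 342: (215, 217), 343: (216, 216)}
top0 67 249 177 188
top2 20 249 178 188
top3 22 249 178 188
```

Everything so far agrees with home: the plate top matches an underside of about 84 mm, and the red slide moved about 2.5 px, or roughly 7 mm. The press stopped short of contact, though, so I'll press once more, lower and guarded.

```bash
python3 - <<'E'
from h import *
r.move_l(tcp(-.03,0,.17),vel=.35)
r.move_l(tcp(.0395,0,.15),vel=.2)
r.move_l(tcp(.0395,0,.106),vel=.15);r.hold(.15);print(where(),F())
g=r.move_l(tcp(.0395,0,.080),vel=.025,guard=4);print("touch",g,where()[2]+.096,F())
if g:
    g=r.move_l(tcp(.0395,0,.075),vel=.015,guard=18);print("press",g,where()[2]+.096,F())
p=telemetry.current_ee_pos();r.move_l([p[0],p[1],p[2]+.05],vel=.2);print(telemetry.current_t())
E
```

```text
[ 0.0388 -0.0009  0.1076] [ 0.1 -0.2  0.6]
touch True 0.19490000000000002 [-0.3  0.7  3.4]
press True 0.19490000000000002 [-0.1  0.1  5.1]
40.925
```

The press met a hard stop: no yield at 18 N or more, well above the slide's 8 N. So the bracket is home. I'll retreat, check, and hand in.

```bash
python3 - <<'E'
from h import *
import cv2
r.move_l(tcp(-.25,.12,.30),vel=.3);r.hold(.2)
s=vision.snapshot("scene")[:,:,::-1];a=cv2.imread("pics/scene3.png")
d=np.abs(s.astype(int)-a)[150:260,290:390].max(2);print("changed px",(d>40).sum())
t=vision.snapshot("top")[:,:,::-1];b=cv2.imread("pics/top3.png");d=np.abs(t.astype(int)-b)[145:245,200:300].max(2);print((d>40).sum())
o=np.zeros((600,800,3),np.uint8)
o[:400,:400]=cv2.resize(t[145:245,200:300],None,fx=4,fy=4);o[:,400:]=cv2.resize(s[130:280,290:390],None,fx=4,fy=4)
cv2.imwrite("pics/crop6.png",o);print(telemetry.current_t(),F())
E
```

```text
changed px 0
0
42.5333 [-0.4 -0.3  0.5]
```

View pics/crop6.png

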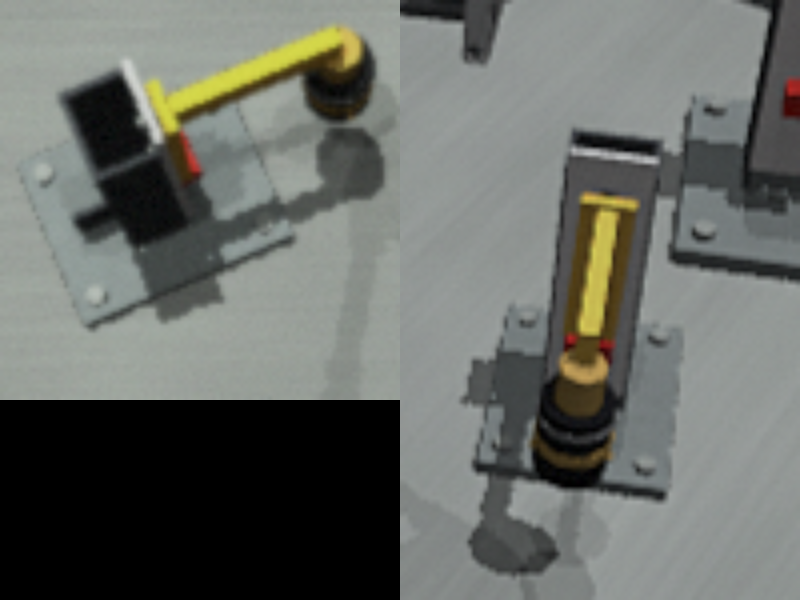

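The bracket is unchanged by the press: it hangs straight at scene crop (600,270), flush against the strip, with the gripper clear at top left.

```bash
python3 -c "
from plant import r
print(r.sign_off())"
```

```text
the job is handed in; nothing more can be done
None
```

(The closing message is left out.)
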